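Seat a turned handle in the V-jig

TASK

Take the turned wooden tool handle from its rest and lay it in the V-jig on both sloping faces, with its plain wooden end towards the end stop. Slide it gently home against the head of the stop's screw pin and, while it lies down in the vee, press it there with a light steady push of about 10 N for a good second; never load any part of the jig through the handle with more than 25 N. Then let go and leave the handle lying home against the pin, without disturbing the oak block, the small wedge and the sanding pad.

Things in the scene. Friction and masses are not known exactly. Their poses are not given: they have to be found in the camera images.
- handle_mid (a point): Middle of the handle, on its axis, to grasp it by: a turned rod of light wood, loose, 150 mm long, 26 mm in diameter, about 0.12 kg; the last 13 mm at its -x end is a brass ferrule of 20 mm diameter, its end face 75 mm from this point. x runs along the handle from ferrule to plain end; y and z turn as it rolls. At the start it lies level in the rest, its axis 42 mm above the bench.
- handle_butt (a point): Centre of the handle's plain wooden end face, 75 mm along +x from the middle of the handle.
- handle: The turned handle itself; origin at its middle, on the axis, x axis towards its plain end (the same frame as handle_mid).
- rest: Low wooden rest on which the handle waits, fixed: base board 150 x 60 mm, 10 mm thick, with two vee-notched supports, each 14 mm long, centred 52 mm either side of its middle, at most 40 mm high; the 90 mm between them is open for fingers down to the base board. Origin under its centre, x along the handle, z up.
- v_jig: The V-jig, fixed: plywood base 12 mm thick, x = -92 to +120 mm, 74 mm wide; two saddles, x = -52 to -28 and +48 to +72 mm, 60 mm wide, 43 mm high; between them, and in front of the near one, it is open above the base. 90 degree vee, open upwards; the handle lying in it has its axis 42 mm above the bench. Origin on the underside, x along the vee towards the end stop, z up.
- left_flank: The steel sloping faces on the +y side of both saddles, rigid parts of the V-jig; origin and axes as v_jig. Each slopes at 45 degrees.
- right_flank: The same on the -y side.
- end_stop: The end stop, rigid part of the V-jig: steel bracket 44 mm wide, 60 mm high, from x = +100 mm, through which a hard steel screw pin points back along the vee's axis; origin and axes of v_jig. The flat 18 mm head of the pin is what the handle meets. It was set by hand anywhere from x = +75 to +91 mm; this is not measured: look, or find it by feel. It cannot be shifted.
- jig_axis (a point): Point on the vee's axis, 42 mm above the bench, at x = +10 mm of v_jig, half-way between the saddles; x axis as v_jig. With the handle home its middle lies from 10 mm short of this point to 6 mm beyond it, and its ferrule end 75 to 59 mm along -x of v_jig, clear of the near saddle.
- oak_block: Bystander: loose oak offcut, 60 x 79 x 22 mm, origin under its centre.
- small_wedge: Bystander: loose wooden wedge, 36 x 64 x 16 mm, origin under its centre.
- sanding_pad: Bystander: loose flat abrasive pad, 58 x 63 x 11 mm, origin under its centre.
Mind the look-alikes: they are no part of the job. Of the things shaped like the handle, the wooden one is meant.

How it is judged:
On the way:
1. the handle lies down in the vee (its middle within 1.5 mm of the vee's axis) and is pressed, plain end first, on the pin of the end stop with more than 4 N, for 0.8 s without a break (contact force between handle and end_stop above 4 N and z of handle_mid in the frame of v_jig below 0.0435 m and y of handle_mid in the frame of v_jig between -0.0015 and 0.0015 m and distance between handle_butt and pin_head below 0.0042 m and angle between the x axis of handle_mid and the x axis of v_jig, either way round below 0.025 rad), for 0.8 s.
At the end, for the whole second after the job is handed in: The handle lies released and at rest on both sloping faces of the V-jig, the centre of its plain end no more than about 2 mm from the head of the stop's pin (4.2 mm from the centre of the head, which is 4 mm thick), its axis within 0.025 rad of the vee's (distance between handle_butt and pin_head below 0.0042 m and angle between the x axis of handle_mid and the x axis of v_jig, either way round below 0.025 rad and contact force between handle and left_flank above 0.1 N and contact force between handle and right_flank above 0.1 N and linear speed of handle below 0.01 m/s and contact force between handle and the fingers below 0.05 N); the robot touches nothing.
It fails at once if the handle bears on the end stop with more than 25 N (contact force between handle and end_stop above 25 N).
It fails at once if the handle bears on the left sloping faces with more than 25 N (contact force between handle and left_flank above 25 N).
It fails at once if the handle bears on the right sloping faces with more than 25 N (contact force between handle and right_flank above 25 N).
It fails at once if a bystander is moved more than 15 mm (distance of any of oak_block, small_wedge, sanding_pad from where it was at the start of the episode above 0.015 m).
It also fails if it takes over 72 s, if anything falls off the work surface, if the arm or the gripper's body presses on something with over 40 N, if the wrist force passes 120 N, or if a joint passes its speed limit or range.

ROBOT

A 7-joint arm with a two-finger parallel gripper is mounted at the origin on a cart in front of the work surface, level with it; the furniture and walls round the work are solid. World frame = base frame: x ahead of the robot, y to its left, z up, the work surface at z = 0. Lengths are in m, angles in rad, forces in N, time in s.
With the tool pointing down it reaches from about 0.425 to 0.875 m from the base axis. Payload 9.9 kg.
Tool frame: the origin (TCP) lies between the finger pads; the fingertips stand 22 mm ahead of it and the grasp point (between the pads) lies 3 mm ahead of it; z points along the fingers, y is the line along which they close (so a half turn about z gives the same grasp; the last joint's range is limited). The gripper opens to 85 mm and grips with 20 to 120 N. Pads are 22 mm wide; open, the fingers measure 114 mm over their backs; the gripper's body (76 mm by 85 mm) begins 54 mm behind the grasp point. The pads swing forward as they close: fully open they stand 13 mm farther back than shut.
Start: joints at [-1.293, 0.576, 0.025, 1.437, -0.015, 1.129, -0.057], TCP at [0.239, 0.631, 0.253] pointing down, gripper open.
Joint ranges: [-2.76, 2.76], [-0.34, 2.15], [-1.52, 1.57], [0.19, 2.46], [-1.09, 4.23], [0.17, 1.99], [-2.82, 2.82]. Speed limits (rad/s): [2.22, 2.22, 3.01, 3.01, 3.14, 3.14, 3.14].

INTERFACE

Orientations are given as a unit quaternion [w, x, y, z].
In Python, from plant import bot, imaging gives the robot as it stands.
- The arm moves only by the tool play_rows, never from a script. Its argument "plan" is a list of rows, each a list of 3 entries, a list of its own where there are three numbers: the shift along the tool's x, y, z in m, then the turn, a rotation vector about the tool's x, y, z in degrees, then the opening, from 0 (shut) to 1 (fully open). A call has 1 to 20 rows; each row is the pose to reach, as a shift and turn from the pose commanded when the call began, along the tool's axes at that moment; what a row does not reach only later rows make up. A row lasts 1/12 s, in which the tool goes at most 41.7 mm and 7.16 degrees, less where a joint would pass 70% of its speed; a pose out of reach is approached as far as the arm can. A call with a gripper value outside its range is refused whole. The fingers move at their own pace and stop on an object; the grip force is fixed at half the most. Time passes only in rows, so rows that repeat a pose let the fingers close. It gives the time, the measured TCP pose, the force, the opening and the grip force at its end, in the units of the state.
- bot.get_obs(): the state, without advancing time (a new reading comes with each control period).
- imaging.camera(name): name is "side" or "top" or "wrist"; returns the picture (420x560x3 uint8, red, green, blue); there is no depth.
- imaging.camera_info(name): a dict with "fx", "fy", "cx", "cy" (pixels), "dist_coeffs" ([k1, k2, p1, p2, k3] as OpenCV has them; the pictures are not rectified), "R" (3x3) and "t" (3): a world point X has camera coordinates R X + t. Camera axes: x right, y down, z forward; pixel columns grow to the right and rows downward; lengths in m; the calibration is good to about 2 mm. A picture is of the moment at which its call begins: read the wrist's pose just before it. camera_info takes no time and is no camera call; for the wrist camera it gives the pose at the moment of the call.
- bot.close_job(): hands the job in; it is judged then, once.
The state is a dict: "clock": time; "joint_positions": joint angles; "joint_vel": joint speeds; "joint_torque": joint torques, N m; "ee_pos": TCP position; "tool_rot": TCP orientation; "ft_force": force on the tool from outside, world axes, zero at the start; "wrist_torque": the same for the moment, N m; "grip_width": finger opening in m; "gripper_force": force on a finger pad.
Only numpy, scipy, OpenCV 4.12 (cv2) and the standard library are available. Lean on these libraries where they do the work, as an engineer would, in place of code of your own. Each camera call takes 0.05 s, during which the arm holds its last target. There are 200 camera calls.

## Working session

There is one attempt and no reset: what is moved stays moved. The work goes in short steps, Python scripts to look and compute and a tool call to move; the robot and the scene stay as the last step left them, time stands still between calls to the robot, and variables do not carry over. Pictures are saved under pics/ and viewed, at most 10 in all, crops included, and the job is handed in when it is done.

Besides the shell and the picture viewer there is one more tool, called as name(argument=value, ...) on one line, values as JSON. play_rows: Moves the arm, as the interface text tells. Its arguments: {"type":"object","properties":{"plan":{"type":"array","items":{"type":"array"}}},"required":["plan"]}

```bash
mkdir -p pics; ls; python3 - <<'E'
from plant import bot, imaging
import cv2
o=bot.get_obs(); print({k:o[k] for k in('clock','ee_pos','tool_rot','ft_force','grip_width')})
for n in('top','side'):
    cv2.imwrite(f'pics/{n}0.png',imaging.camera(n)[:,:,::-1]); print(imaging.camera_info(n))
E
```

```text
pics
{'clock': 0.0, 'ee_pos': array([0.23876702, 0.63090762, 0.25243354]), 'tool_rot': array([-1.06523576e-04,  1.79898686e-01,  9.83684790e-01, -8.27692270e-04]), 'ft_force': array([-0.44699911, -0.23458184, -0.51292039]), 'grip_width': 0.085596360331535}
{'fx': 426.9643271478306, 'fy': 426.9643271478306, 'cx': 278.64829262513723, 'cy': 211.87687186557872, 'dist_coeffs': array([-0.08602841,  0.        ,  0.        ,  0.        ,  0.        ]), 'R': array([[-2.05646147e-02, -9.99788462e-01,  3.57879914e-04],
       [-9.95758711e-01,  2.04496177e-02, -8.97017409e-02],
       [ 8.96754471e-02, -2.20104378e-03, -9.95968609e-01]]), 't': array([0.12347907, 0.57296763, 1.2914245 ])}
{'fx': 524.1366971834659, 'fy': 524.1366971834659, 'cx': 279.15169186066635, 'cy': 213.32309257505807, 'dist_coeffs': array([-0.01289724,  0.        ,  0.        ,  0.        ,  0.        ]), 'R': array([[ 0.99927939, -0.03640267, -0.01074901],
       [-0.03112796, -0.62390612, -0.78087912],
       [ 0.02171971,  0.78065101, -0.62458967]]), 't': array([-0.57673751,  0.12746302,  1.65313385])}
```

View pics/top0.png

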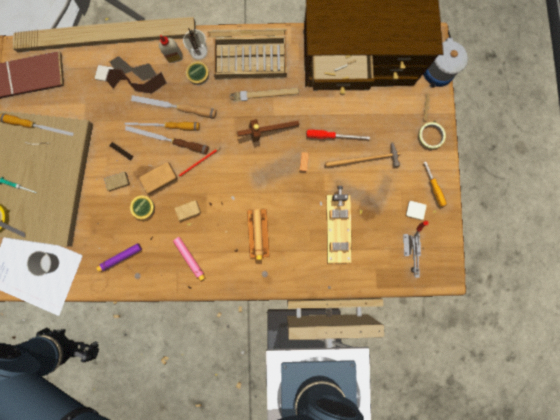

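View pics/side0.png

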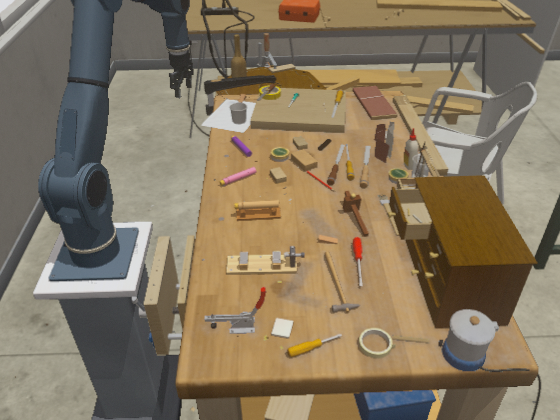

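The top view shows the handle in its rest at about (258,234). The V-jig is at (339,228) with its stop at the far end (340,193). Next I'll enlarge the crop to see which end has the ferrule.

```bash
python3 - <<'E'
import cv2
a=cv2.imread('pics/top0.png')[175:275,230:370]
cv2.imwrite('pics/crop.png',cv2.resize(a,None,fx=5.6,fy=5.6,interpolation=cv2.INTER_CUBIC))
E
cat > h.py <<'E'
import numpy as np, cv2
from plant import bot, imaging
def ray(ci,uv):
    K=np.array([[ci['fx'],0,ci['cx']],[0,ci['fy'],ci['cy']],[0,0,1]])
    p=cv2.undistortPoints(np.array(uv,float).reshape(-1,1,2),K,ci['dist_coeffs']).reshape(-1,2)
    d=np.c_[p,np.ones(len(p))]@ci['R']; return -ci['R'].T@ci['t'],d
def onz(ci,uv,z):
    c,d=ray(ci,uv); return c+d*((z-c[2])/d[:,2])[:,None]
def proj(ci,X):
    K=np.array([[ci['fx'],0,ci['cx']],[0,ci['fy'],ci['cy']],[0,0,1]])
    return cv2.projectPoints(np.array(X,float).reshape(-1,1,3),cv2.Rodrigues(ci['R'])[0],ci['t'],K,ci['dist_coeffs'])[0].reshape(-1,2)
E
```

```text
(no output)
```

View pics/crop.png

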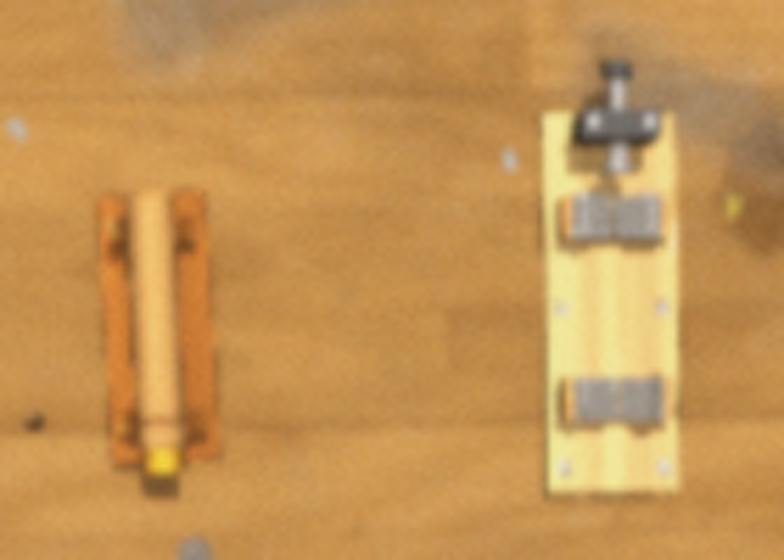

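Ferrule (yellow) is at the near end (crop 162,462) and the plain end is far (152,190). The jig's stop is at the far side (617,125), so no reversal is needed.

```bash
python3 - <<'E'
from h import *
ci=imaging.camera_info('top')
f=lambda *p:(np.array(p,float)+.5)/5.6-.5+[230,175]
h=onz(ci,f((152,190),(162,474)),.046); print('handle',h,np.linalg.norm(h[0]-h[1]))
b=onz(ci,f((545,112),(678,112),(680,493),(546,493)),.012);print('base',b)
s=onz(ci,f((613,218),(613,402)),.043);print('sad',s)
print('pin',onz(ci,f((620,172)),.042))
print('rest',onz(ci,f((97,200),(205,193),(220,457),(114,466)),.010))
d=(b[0]+b[1]-b[2]-b[3])/2;print('yaw jig deg',np.degrees(np.arctan2(d[1],d[0])),np.linalg.norm(d),'centre',b.mean(0))
d=h[0]-h[1];print('yaw handle',np.degrees(np.arctan2(d[1],d[0])),h.mean(0))
from scipy.spatial.transform import Rotation as R
o=bot.get_obs();q=o['tool_rot'];print(R.from_quat(q[[1,2,3,0]]).as_matrix().round(4))
E
```

```text
handle [[0.58517745 0.17812557 0.046     ]
 [0.43167454 0.17526603 0.046     ]] 0.15352953739393857
base [[ 0.62787942 -0.0406267   0.012     ]
 [ 0.62642079 -0.11532593  0.012     ]
 [ 0.41431371 -0.10909827  0.012     ]
 [ 0.41605808 -0.03483311  0.012     ]]
sad [[ 0.56502562 -0.07229661  0.043     ]
 [ 0.46516335 -0.0690757   0.043     ]]
pin [[ 0.59021853 -0.07711665  0.042     ]]
rest [[0.58377046 0.2106816  0.01      ]
 [0.58645253 0.15035362 0.01      ]
 [0.43968373 0.14472901 0.01      ]
 [0.43588398 0.20342679 0.01      ]]
yaw jig deg -1.624289440520006 0.21204941222166093 centre [ 0.521168 -0.074971  0.012   ]
yaw handle 1.0672157455442366 [0.508426  0.1766958 0.046    ]
[[-9.353e-01  3.539e-01 -5.000e-04]
 [ 3.539e-01  9.353e-01 -1.400e-03]
 [-0.000e+00 -1.400e-03 -1.000e+00]]
```

play_rows(plan=[[[-0.1,-0.08,0],[0,0,-6],1],[[-0.2,-0.16,0],[0,0,-12],1],[[-0.3,-0.24,0],[0,0,-18],1],[[-0.412,-0.329,0.03],[0,0,-23],1],[[-0.412,-0.329,0.03],[0,0,-23],1],[[-0.412,-0.329,0.03],[0,0,-23],1],[[-0.412,-0.329,0.03],[0,0,-23],1],[[-0.412,-0.329,0.03],[0,0,-23],1],[[-0.412,-0.329,0.03],[0,0,-23],1],[[-0.412,-0.329,0.03],[0,0,-23],1],[[-0.412,-0.329,0.03],[0,0,-23],1],[[-0.412,-0.329,0.03],[0,0,-23],1],[[-0.412,-0.329,0.03],[0,0,-23],1],[[-0.412,-0.329,0.03],[0,0,-23],1],[[-0.412,-0.329,0.03],[0,0,-23],1],[[-0.412,-0.329,0.03],[0,0,-23],1],[[-0.412,-0.329,0.03],[0,0,-23],1],[[-0.412,-0.329,0.03],[0,0,-23],1],[[-0.412,-0.329,0.03],[0,0,-23],1],[[-0.412,-0.329,0.03],[0,0,-23],1]])

```text
clock: 1.77
ee_pos: [0.5075, 0.1786, 0.2234]
tool_rot: [0.0, -0.021, 1.0, 0.0]
ft_force: [-0.1, 0.0, -0.5]
grip_width: 0.0854
gripper_force: 0.0
```

```bash
python3 - <<'E'
from h import *
o=bot.get_obs();print(o['clock'],o['ee_pos'],o['tool_rot'],o['ft_force'])
ci=imaging.camera_info('wrist');print(ci,-ci['R'].T@ci['t'])
cv2.imwrite('pics/w1.png',imaging.camera('wrist')[:,:,::-1])
E
```

```text
1.7667 [0.50745562 0.17861895 0.22337016] [ 1.94099013e-05 -2.05805536e-02  9.99788194e-01  8.22154371e-05] [-0.11434441  0.01067512 -0.4609613 ]
{'fx': 357.1634991531974, 'fy': 357.1634991531974, 'cx': 283.950409160478, 'cy': 208.33473819177874, 'dist_coeffs': array([-0.03942234,  0.        ,  0.        ,  0.        ,  0.        ]), 'R': array([[-4.15084461e-02,  9.99138096e-01,  3.36476592e-04],
       [ 9.62010950e-01,  3.98750715e-02,  2.70083155e-01],
       [ 2.69836952e-01,  1.15344262e-02, -9.62836942e-01]]), 't': array([-0.15870852, -0.5217533 ,  0.21113165])} [0.43837353 0.1769414  0.34425554]
```

View pics/w1.png

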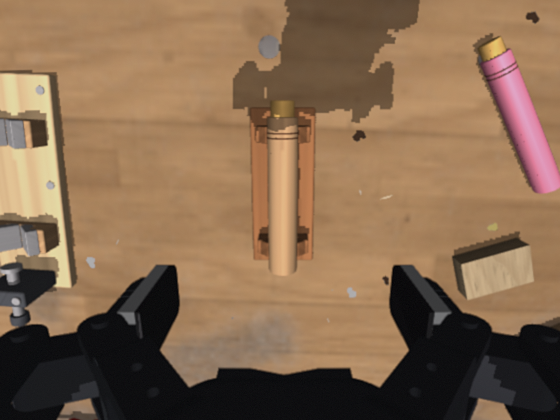

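The wrist view shows the handle clearly: ferrule end at (283,100), plain end at (283,275). Next I'll measure its axis from row-wise edges.

```bash
python3 - <<'E'
from h import *
im=cv2.imread('pics/w1.png');ci=imaging.camera_info('wrist')
g=cv2.GaussianBlur(im,(3,3),0)[:,:,1].astype(float)
pts=[]
for v in range(145,262,5):
    d=np.abs(np.diff(g[v])); l=255+np.argmax(d[255:283])+.5; r=283+np.argmax(d[283:312])+.5
    pts.append((l,r,v)); 
pts=np.array(pts);print(pts[::3].tolist())
# silhouette lines tangent to cylinder; axis height .042, use mean edge rays at z=.045
L=onz(ci,np.c_[pts[:,0],pts[:,2]],.042);Rr=onz(ci,np.c_[pts[:,1],pts[:,2]],.042)
w=np.abs(L[:,1]-Rr[:,1]);print('w',w.round(4))
m=(L+Rr)/2; ok=np.abs(w-np.median(w))<.003
p=np.polyfit(m[ok,0],m[ok,1],1);print('yaw',np.degrees(np.arctan(p[0])),'y@.508',np.polyval(p,.508))
print(onz(ci,[(283,99),(283,276)],.042), onz(ci,[(283,99),(283,276)],.05))
# saddle/base of jig
for uv in [(52,73),(72,287)]: print('base',onz(ci,[uv],.012))
E
```

```text
[[269.5, 298.5, 145.0], [269.5, 295.5, 160.0], [269.5, 299.5, 175.0], [269.5, 298.5, 190.0], [269.5, 294.5, 205.0], [270.5, 299.5, 220.0], [258.5, 307.5, 235.0], [269.5, 294.5, 250.0]]
w [0.0243 0.0244 0.0253 0.022  0.0221 0.0256 0.0257 0.0258 0.025  0.0251
 0.0252 0.0227 0.0219 0.022  0.023  0.0257 0.0231 0.0438 0.044  0.0252
 0.0226 0.0227 0.0219 0.0238]
yaw 1.5349176137543061 y@.508 0.17923977009315223
[[0.43104906 0.17578243 0.042     ]
 [0.58848137 0.18215632 0.042     ]] [[0.43124504 0.17580872 0.05      ]
 [0.58451039 0.18201391 0.05      ]]
base [[ 0.41480257 -0.03118343  0.012     ]]
base [[ 0.62623647 -0.03766957  0.012     ]]
```

play_rows(plan=[[[0,-0.252,0],[0,0,4],1],[[0,-0.252,0],[0,0,4],1],[[0,-0.252,0],[0,0,4],1],[[0,-0.252,0],[0,0,4],1],[[0,-0.252,0],[0,0,4],1],[[0,-0.252,0],[0,0,4],1],[[0,-0.252,0],[0,0,4],1],[[0,-0.252,0],[0,0,4],1],[[0,-0.252,0],[0,0,4],1],[[0,-0.252,0],[0,0,4],1],[[0,-0.252,0],[0,0,4],1],[[0,-0.252,0],[0,0,4],1]])

```text
clock: 2.82
ee_pos: [0.5179, -0.0726, 0.2233]
tool_rot: [-0.0, 0.014, 1.0, 0.0]
ft_force: [0.1, 0.1, 0.4]
grip_width: 0.0853
gripper_force: 0.0
```

```bash
python3 - <<'E'
from h import *
im=imaging.camera('wrist')[:,:,::-1];cv2.imwrite('pics/w2.png',im)
cv2.imwrite('pics/w2c.png',cv2.resize(im[60:330,180:400],None,fx=2.2,fy=2.2,interpolation=cv2.INTER_CUBIC))
E
```

```text
(no output)
```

View pics/w2c.png

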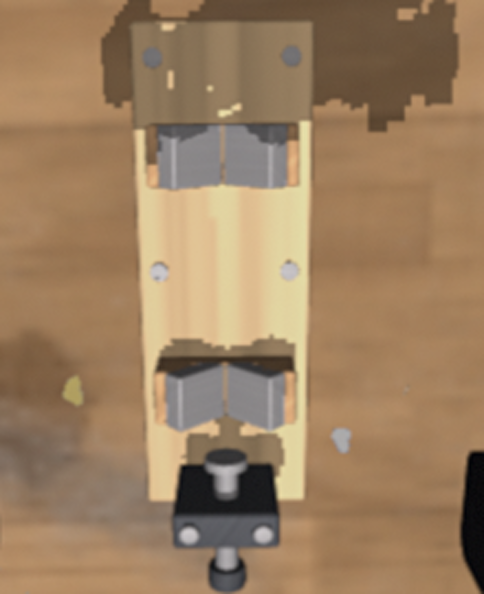

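The V-jig is clear. The valley of the near saddle is at crop (222,124–188), the far one at (226,363–430), and the pin head's front face is at about (226,460).

```bash
python3 - <<'E'
from h import *
ci=imaging.camera_info('wrist');f=lambda *p:(np.array(p,float)+.5)/2.2-.5+[180,60]
print('valley',onz(ci,f((222,126),(222,187),(225,363),(227,429)),.0236))
b=onz(ci,f((132,23),(312,23),(304,499),(149,499)),.012);print('base',b)
d=(b[2]+b[3]-b[0]-b[1])/2;y=np.arctan2(d[1],d[0]);c=b.mean(0);print('yaw',np.degrees(y),np.linalg.norm(d),np.linalg.norm(b[0]-b[1]),np.linalg.norm(b[2]-b[3]))
u=np.array([np.cos(y),np.sin(y),0]);o=c-.014*u;print('origin',o,'jigaxis',o+.01*u)
for t,p in dict(face=(226,460),top=(226,452),).items():
  for z in (.042,.051): q=onz(ci,f(p),z)[0];print(t,z,q,'jigx',(q-o)@u)
print('headL/R',onz(ci,f((205,460),(247,460)),.042))
o=bot.get_obs();print(o['ee_pos'],o['tool_rot'])
E
```

```text
valley [[ 0.45588758 -0.07268673  0.0236    ]
 [ 0.47986505 -0.07340724  0.0236    ]
 [ 0.55467447 -0.07437509  0.0236    ]
 [ 0.58525502 -0.07438787  0.0236    ]]
base [[ 0.41509248 -0.10744365  0.012     ]
 [ 0.41709535 -0.03574955  0.012     ]
 [ 0.62665076 -0.03947206  0.012     ]
 [ 0.62462818 -0.11213268  0.012     ]]
yaw -1.149824607718993 0.20958775981957775 0.07172207542912007 0.07268876397753889
origin [ 0.50686951 -0.07341855  0.012     ] jigaxis [ 0.5168675  -0.07361922  0.012     ]
face 0.042 [ 0.59145501 -0.07494033  0.042     ] jigx 0.08459900979449572
face 0.051 [ 0.58720565 -0.07478491  0.051     ] jigx 0.08034738238928757
top 0.042 [ 0.58779741 -0.07483468  0.042     ] jigx 0.08094002132998084
top 0.051 [ 0.58365697 -0.07468241  0.051     ] jigx 0.07679736386367415
headL/R [[ 0.59121154 -0.08375414  0.042     ]
 [ 0.59170194 -0.06612666  0.042     ]]
[ 0.51787352 -0.07277082  0.22329776] [-7.35770602e-06  1.40268026e-02  9.99901612e-01  1.22007811e-04]
```

play_rows(plan=[[[0.017,0.251,0],[0,0,-4],1],[[0.017,0.251,0],[0,0,-4],1],[[0.017,0.251,0],[0,0,-4],1],[[0.017,0.251,0],[0,0,-4],1],[[0.017,0.251,0],[0,0,-4],1],[[0.017,0.251,0],[0,0,-4],1],[[0.017,0.251,0],[0,0,-4],1],[[0.017,0.251,0],[0,0,-4],1],[[0.017,0.251,0.03],[0,0,-4],1],[[0.017,0.251,0.06],[0,0,-4],1],[[0.017,0.251,0.09],[0,0,-4],1],[[0.017,0.251,0.115],[0,0,-4],1],[[0.017,0.251,0.135],[0,0,-4],1],[[0.017,0.251,0.15],[0,0,-4],1],[[0.017,0.251,0.16],[0,0,-4],1],[[0.017,0.251,0.17],[0,0,-4],1],[[0.017,0.251,0.178],[0,0,-4],1],[[0.017,0.251,0.178],[0,0,-4],1],[[0.017,0.251,0.178],[0,0,-4],1]])

```text
clock: 4.45
ee_pos: [0.5085, 0.1772, 0.0454]
tool_rot: [0.0, -0.02, 1.0, -0.0]
ft_force: [0.3, -0.4, 0.8]
grip_width: 0.0856
gripper_force: 0.0
```

```bash
python3 - <<'E'
from h import *
cv2.imwrite('pics/w3.png',imaging.camera('wrist')[:,:,::-1])
o=bot.get_obs();print(o['ft_force'])
E
```

```text
[-0.01704836 -1.0238736   0.28134785]
```

View pics/w3.png

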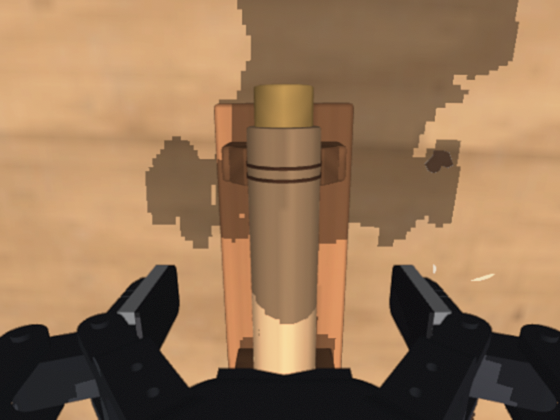

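The handle sits centred between the pads (about 284 against 285), so I'll close and lift.

play_rows(plan=[[[0,0,0],[0,0,0],0],[[0,0,0],[0,0,0],0],[[0,0,0],[0,0,0],0],[[0,0,0],[0,0,0],0],[[0,0,0],[0,0,0],0],[[0,0,0],[0,0,0],0],[[0,0,0],[0,0,0],0],[[0,0,0],[0,0,0],0]])

```text
clock: 5.17
ee_pos: [0.5085, 0.1772, 0.0457]
tool_rot: [0.0, -0.02, 1.0, -0.0]
ft_force: [-0.9, -1.3, 5.6]
grip_width: 0.0242
gripper_force: 58.5
```

play_rows(plan=[[[0,0,-0.01],[0,0,0],0],[[0,0,-0.03],[0,0,0],0],[[0,0,-0.06],[0,0,0],0],[[0,0,-0.09],[0,0,0],0],[[0,0,-0.09],[0,0,0],0],[[0,0,-0.09],[0,0,0],0],[[0,0,-0.09],[0,0,0],0]])

```text
clock: 5.75
ee_pos: [0.5081, 0.1773, 0.1354]
tool_rot: [0.0, -0.02, 1.0, 0.0]
ft_force: [-0.4, 0.2, -2.1]
grip_width: 0.0245
gripper_force: 59.0
```

```bash
python3 - <<'E'
from h import *
from scipy.spatial.transform import Rotation as R
o=bot.get_obs();print(o['ee_pos'],o['tool_rot'],o['ft_force'],o['grip_width'],o['gripper_force'])
cv2.imwrite('pics/w4.png',imaging.camera('wrist')[:,:,::-1])
M=R.from_quat(o['tool_rot'][[1,2,3,0]]).as_matrix()
im=cv2.imread('pics/w4.png');g=cv2.GaussianBlur(im,(3,3),0)[:,:,1].astype(float)
ci=imaging.camera_info('wrist')
hsv=cv2.cvtColor(im,cv2.COLOR_BGR2HSV);print([hsv[v,284].tolist() for v in range(70,340,15)])
print(M.T@(np.array([.511,-.0735,.09])-o['ee_pos']))
E
```

```text
[0.50807132 0.17730213 0.135393  ] [ 2.21579753e-05 -1.98764563e-02  9.99802443e-01  1.66015246e-05] [-0.41381496  0.16874413 -2.14802089] 0.024456261771359348 58.99832546710968
[[15, 110, 125], [18, 144, 163], [18, 142, 179], [18, 144, 179], [15, 109, 141], [14, 109, 143], [14, 109, 143], [15, 110, 144], [14, 109, 143], [15, 108, 144], [15, 109, 157], [15, 109, 157], [15, 109, 157], [15, 109, 157], [14, 108, 158], [15, 107, 158], [15, 109, 159], [18, 95, 245]]
[ 0.00704382 -0.25072183  0.04538458]
```

View pics/w4.png

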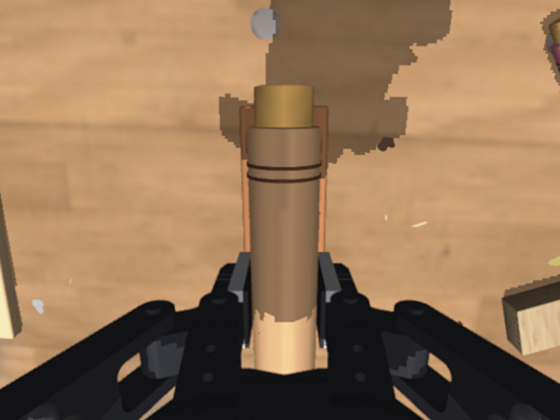

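The handle is held level along the tool x axis. Next I'll work out its offset from the TCP and the jig target.

```bash
python3 - <<'E'
from h import *
ci=imaging.camera_info('wrist');o=bot.get_obs()
for z in(.132,.142):
  q=onz(ci,[(284,86)],z);print(z,q,q-o['ee_pos'])
E
```

```text
0.132 [[0.43149599 0.17537849 0.132     ]] [[-0.07625922 -0.00178541 -0.0027827 ]]
0.142 [[0.43208736 0.17540322 0.142     ]] [[-0.07566785 -0.00176068  0.0072173 ]]
```

play_rows(plan=[[[0.011,-0.252,0],[0,0,3.7],0],[[0.011,-0.252,0],[0,0,3.7],0],[[0.011,-0.252,0],[0,0,3.7],0],[[0.011,-0.252,0],[0,0,3.7],0],[[0.011,-0.252,0],[0,0,3.7],0],[[0.011,-0.252,0],[0,0,3.7],0],[[0.011,-0.252,0],[0,0,3.7],0],[[0.011,-0.252,0],[0,0,3.7],0],[[0.011,-0.252,0],[0,0,3.7],0],[[0.011,-0.252,0.02],[0,0,3.7],0],[[0.011,-0.252,0.04],[0,0,3.7],0],[[0.011,-0.252,0.058],[0,0,3.7],0],[[0.011,-0.252,0.058],[0,0,3.7],0],[[0.011,-0.252,0.058],[0,0,3.7],0],[[0.011,-0.252,0.058],[0,0,3.7],0]])

```text
clock: 7.05
ee_pos: [0.5077, -0.0737, 0.0778]
tool_rot: [0.0, 0.012, 1.0, 0.0]
ft_force: [0.3, 0.1, -0.2]
grip_width: 0.024
gripper_force: 59.2
```

```bash
python3 - <<'E'
from h import *
o=bot.get_obs();print(o['ee_pos'],o['tool_rot'],o['ft_force'])
cv2.imwrite('pics/w5.png',imaging.camera('wrist')[:,:,::-1]);cv2.imwrite('pics/s5.png',imaging.camera('side')[:,:,::-1])
im=cv2.imread('pics/w5.png')[40:340,130:440]
cv2.imwrite('pics/w5c.png',cv2.resize(im,None,fx=2,fy=2,interpolation=cv2.INTER_CUBIC))
E
```

```text
[ 0.50767212 -0.07373521  0.07775048] [5.52521126e-06 1.16083643e-02 9.99932610e-01 1.49329290e-04] [ 0.27593462  0.08813125 -0.19046324]
```

View pics/w5c.png

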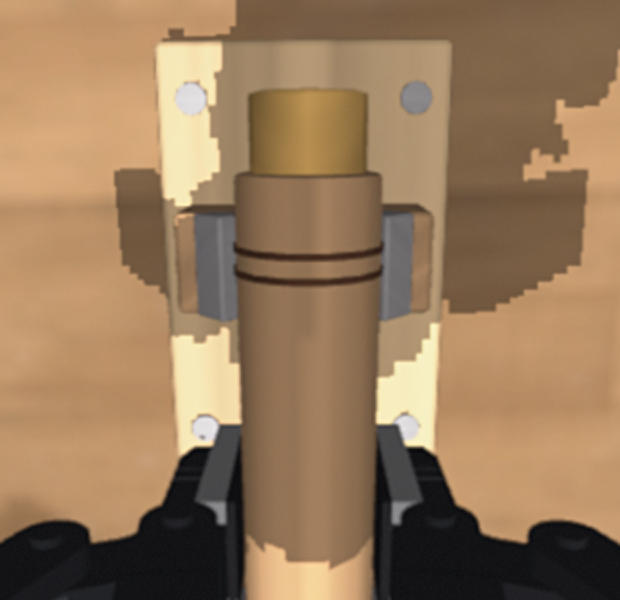

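Saddle centre is about 3 px (0.8 mm) towards −y of the handle, and the two are parallel within about 0.2°. I'll shift over and lower to just above contact.

play_rows(plan=[[[0,-0.001,0.01],[0,0,0],0],[[0,-0.001,0.018],[0,0,0],0],[[0,-0.001,0.024],[0,0,0],0],[[0,-0.001,0.028],[0,0,0],0],[[0,-0.001,0.03],[0,0,0],0],[[0,-0.001,0.03],[0,0,0],0],[[0,-0.001,0.03],[0,0,0],0]])

```text
clock: 7.73
ee_pos: [0.5072, -0.0757, 0.0471]
tool_rot: [-0.0, 0.012, 1.0, 0.0]
ft_force: [0.3, 1.4, -0.5]
grip_width: 0.0244
gripper_force: 59.2
```

play_rows(plan=[[[0,0,0.0005],[0,0,0],0],[[0,0,0.0005],[0,0,0],0],[[0,0,0.001],[0,0,0],0],[[0,0,0.001],[0,0,0],0]])

```text
clock: 8.07
ee_pos: [0.5074, -0.0756, 0.0467]
tool_rot: [0.0, 0.012, 1.0, 0.0]
ft_force: [-2.6, 1.4, 4.5]
grip_width: 0.024
gripper_force: 60.1
```

Contact is felt (about 4.5 N up, little sideways force). I'll release it to settle in the vee.

play_rows(plan=[[[0,0,0.0005],[0,0,0],0.5],[[0,0,0.0005],[0,0,0],0.8],[[0,0,0.0005],[0,0,0],0.8],[[0,0,0.0005],[0,0,0],0.8],[[0,0,0.0005],[0,0,0],0.8],[[0,0,0.0005],[0,0,0],0.8],[[0,0,-0.03],[0,0,0],0.8],[[0,0,-0.06],[0,0,0],0.8],[[0,0,-0.09],[0,0,0],0.8],[[0,0,-0.13],[0,0,0],0.8],[[0,0,-0.16],[0,0,0],0.5],[[0,0,-0.16],[0,0,0],0],[[0,0,-0.16],[0,0,0],0],[[0,0,-0.16],[0,0,0],0],[[0,0,-0.16],[0,0,0],0],[[0,0,-0.16],[0,0,0],0]])

```text
clock: 9.4
ee_pos: [0.5066, -0.0758, 0.205]
tool_rot: [-0.001, 0.012, 1.0, 0.0]
ft_force: [0.5, -1.2, -0.1]
grip_width: -0.0
gripper_force: 0.0
```

```bash
python3 - <<'E'
from h import *
o=bot.get_obs();print(o['ee_pos'],o['tool_rot'],o['ft_force'],o['grip_width'])
cv2.imwrite('pics/w6.png',imaging.camera('wrist')[:,:,::-1])
im=cv2.imread('pics/w6.png')[40:340,130:440]
cv2.imwrite('pics/w6c.png',cv2.resize(im,None,fx=2,fy=2,interpolation=cv2.INTER_CUBIC))
E
```

```text
[ 0.50659923 -0.07577734  0.20499337] [-1.31018396e-03  1.24027673e-02  9.99922223e-01  5.42560331e-05] [ 0.49184131 -1.20813712 -0.11231047] -3.696510398769039e-05
```

View pics/w6c.png

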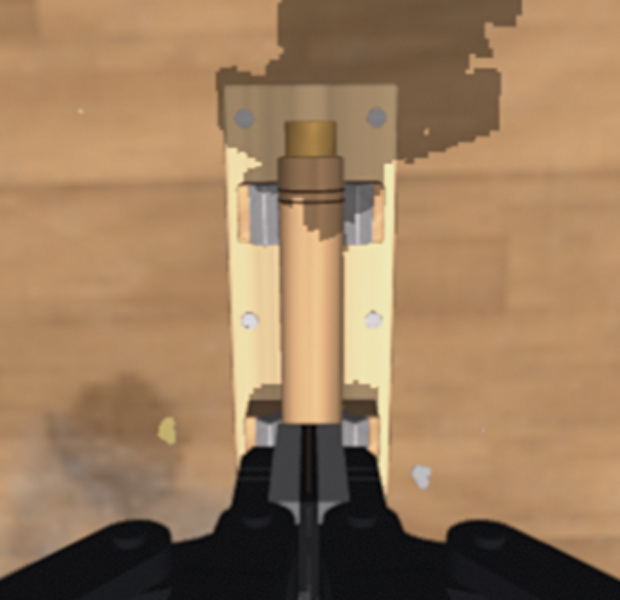

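The handle lies in both saddles, aligned with the vee, with its ferrule end at crop (311,122). It is about 0.6 mm towards +y of the gripper. The pusher position behind the ferrule is at the edge of reach, so I'll regrip the middle and slide from there.

play_rows(plan=[[[0,0.0006,0],[0,0,0],0.8],[[0,0.0006,0],[0,0,0],0.8],[[0,0.0006,0],[0,0,0],0.8],[[0,0.0006,0],[0,0,0],0.8],[[0,0.0006,0.04],[0,0,0],0.8],[[0,0.0006,0.07],[0,0,0],0.8],[[0,0.0006,0.1],[0,0,0],0.8],[[0,0.0006,0.12],[0,0,0],0.8],[[0,0.0006,0.14],[0,0,0],0.8],[[0,0.0006,0.15],[0,0,0],0.8],[[0,0.0006,0.158],[0,0,0],0.8],[[0,0.0006,0.158],[0,0,0],0.8],[[0,0.0006,0.158],[0,0,0],0.8]])

```text
clock: 10.53
ee_pos: [0.5076, -0.0753, 0.0487]
tool_rot: [0.0, 0.012, 1.0, -0.0]
ft_force: [0.8, 0.3, 0.9]
grip_width: 0.0682
gripper_force: 0.0
```

play_rows(plan=[[[0,0,0],[0,0,0],0.4],[[0,0,0],[0,0,0],0.35],[[0,0,0],[0,0,0],0.3],[[0,0,0],[0,0,0],0],[[0,0,0],[0,0,0],0],[[0,0,0],[0,0,0],0],[[0,0,0],[0,0,0],0],[[0,0,0],[0,0,0],0]])

```text
clock: 11.2
ee_pos: [0.5078, -0.0747, 0.0492]
tool_rot: [0.001, 0.012, 1.0, 0.0]
ft_force: [-1.0, 2.9, 8.1]
grip_width: 0.024
gripper_force: 58.3
```

play_rows(plan=[[[0,0.0005,-0.0003],[0,0,0],0],[[-0.0005,0.0005,-0.0003],[0,0,0],0],[[-0.001,0.0005,-0.0003],[0,0,0],0],[[-0.0015,0.0005,-0.0003],[0,0,0],0],[[-0.002,0.0005,-0.0003],[0,0,0],0],[[-0.002,0.0005,-0.0003],[0,0,0],0]])

```text
clock: 11.7
ee_pos: [0.5079, -0.0747, 0.0492]
tool_rot: [-0.001, 0.012, 1.0, 0.0]
ft_force: [-7.8, 2.0, 14.3]
grip_width: 0.0242
gripper_force: 59.9
```

play_rows(plan=[[[0.001,0,-0.0004],[0,0,0],0],[[0.001,0,-0.0008],[0,0,0],0],[[0.001,0,-0.0008],[0,0,0],0],[[0.001,0,-0.0008],[0,0,0],0]])

```text
clock: 12.03
ee_pos: [0.5085, -0.0747, 0.0495]
tool_rot: [0.0, 0.012, 1.0, 0.0]
ft_force: [-1.7, 1.0, 2.4]
grip_width: 0.024
gripper_force: 58.9
```

```bash
python3 - <<'E'
from h import *
o=bot.get_obs();print(o['ee_pos'],o['ft_force'],o['wrist_torque'])
ci=imaging.camera_info('wrist');cv2.imwrite('pics/w7.png',imaging.camera('wrist')[:,:,::-1])
im=cv2.imread('pics/w7.png')
s=cv2.imread('pics/s5.png')
s2=imaging.camera('side')[:,:,::-1];cv2.imwrite('pics/s7.png',s2)
a=cv2.resize(im[40:290,150:430],None,fx=1.6,fy=1.6); b=cv2.resize(s2[225:295,215:325],None,fx=3.5,fy=400/70)
cv2.imwrite('pics/c7.png',np.hstack([a[:400],cv2.resize(b,(352,400))])[:, :800])
E
```

```text
[ 0.50847823 -0.0747456   0.04946126] [-1.73371387  0.98604588  2.38022411] [0.17543707 0.15366235 0.00133278]
```

View pics/c7.png

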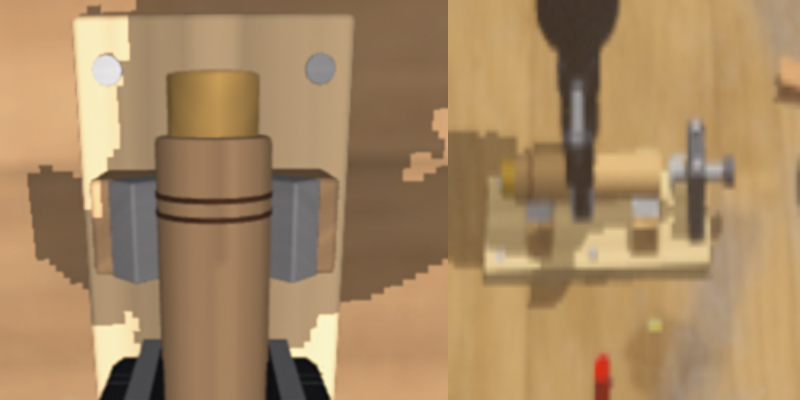

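The side view still shows a gap of a few mm to the pin, so the earlier resistance was friction under too much down-load. With about 2 N vertical I can slide gently.

play_rows(plan=[[[-0.0005,0,0],[0,0,0],0],[[-0.001,0,0],[0,0,0],0],[[-0.0015,0,0],[0,0,0],0],[[-0.002,0,0],[0,0,0],0],[[-0.0025,0,0],[0,0,0],0],[[-0.0025,0,0],[0,0,0],0]])

```text
clock: 12.63
ee_pos: [0.5087, -0.0747, 0.0493]
tool_rot: [-0.002, 0.012, 1.0, 0.0]
ft_force: [-7.7, 1.6, 8.8]
grip_width: 0.024
gripper_force: 59.6
```

play_rows(plan=[[[0.001,0,-0.0005],[0,0,0],0],[[0.001,0,-0.0012],[0,0,0],0],[[0.001,0,-0.0012],[0,0,0],0],[[0.001,0,-0.0012],[0,0,0],0]])

```text
clock: 12.97
ee_pos: [0.5103, -0.075, 0.0506]
tool_rot: [0.0, 0.013, 1.0, -0.0]
ft_force: [0.2, 0.1, -1.1]
grip_width: 0.0246
gripper_force: 58.8
```

play_rows(plan=[[[-0.0005,0,0],[0,0,0],0],[[-0.001,0,0],[0,0,0],0],[[-0.0015,0,0],[0,0,0],0],[[-0.002,0,0],[0,0,0],0],[[-0.002,0,0],[0,0,0],0]])

```text
clock: 13.38
ee_pos: [0.512, -0.0749, 0.0506]
tool_rot: [0.0, 0.012, 1.0, -0.0]
ft_force: [-0.3, -0.5, -0.5]
grip_width: 0.024
gripper_force: 58.8
```

play_rows(plan=[[[-0.0005,0,0],[0,0,0],0],[[-0.001,0,0],[0,0,0],0],[[-0.0015,0,0],[0,0,0],0],[[-0.0015,0,0],[0,0,0],0]])

```text
clock: 13.72
ee_pos: [0.5135, -0.0749, 0.0506]
tool_rot: [0.0, 0.012, 1.0, -0.0]
ft_force: [0.2, 0.1, -2.0]
grip_width: 0.0243
gripper_force: 58.8
```

play_rows(plan=[[[-0.0005,0,0],[0,0,0],0],[[-0.001,0,0],[0,0,0],0],[[-0.001,0,0],[0,0,0],0]])

```text
clock: 13.97
ee_pos: [0.5145, -0.0749, 0.0506]
tool_rot: [0.0, 0.012, 1.0, -0.0]
ft_force: [0.4, 0.0, -1.5]
grip_width: 0.0241
gripper_force: 58.8
```

play_rows(plan=[[[-0.0005,0,0],[0,0,0],0],[[-0.001,0,0],[0,0,0],0],[[-0.001,0,0],[0,0,0],0]])

```text
clock: 14.22
ee_pos: [0.5155, -0.075, 0.0506]
tool_rot: [0.0, 0.012, 1.0, -0.0]
ft_force: [-0.5, 0.1, -0.9]
grip_width: 0.0242
gripper_force: 58.8
```

play_rows(plan=[[[-0.0005,0,0],[0,0,0],0],[[-0.001,0,0],[0,0,0],0],[[-0.001,0,0],[0,0,0],0]])

```text
clock: 14.47
ee_pos: [0.5165, -0.075, 0.0506]
tool_rot: [0.0, 0.012, 1.0, -0.0]
ft_force: [-0.0, -0.2, -0.4]
grip_width: 0.0242
gripper_force: 58.8
```

play_rows(plan=[[[-0.0005,0,0],[0,0,0],0],[[-0.001,0,0],[0,0,0],0],[[-0.001,0,0],[0,0,0],0]])

```text
clock: 14.72
ee_pos: [0.5166, -0.075, 0.0504]
tool_rot: [-0.001, 0.012, 1.0, 0.0]
ft_force: [-2.4, 0.4, -0.0]
grip_width: 0.0244
gripper_force: 58.8
```

Contact with the pin is at TCP x = 0.5166. Next I'll lower a little to seat and build the push.

play_rows(plan=[[[-0.0005,0,0.0003],[0,0,0],0],[[-0.001,0,0.0003],[0,0,0],0],[[-0.0013,0,0.0003],[0,0,0],0],[[-0.0013,0,0.0003],[0,0,0],0]])

```text
clock: 15.05
ee_pos: [0.5167, -0.075, 0.0499]
tool_rot: [-0.002, 0.013, 1.0, 0.0]
ft_force: [-6.8, 0.5, 1.4]
grip_width: 0.0243
gripper_force: 58.9
```

play_rows(plan=[[[-0.0005,0,0],[0,0,0],0],[[-0.001,0,0],[0,0,0],0],[[-0.001,0,0],[0,0,0],0],[[-0.001,0,0],[0,0,0],0],[[-0.001,0,0],[0,0,0],0],[[-0.001,0,0],[0,0,0],0],[[-0.001,0,0],[0,0,0],0],[[-0.001,0,0],[0,0,0],0],[[-0.001,0,0],[0,0,0],0],[[-0.001,0,0],[0,0,0],0],[[-0.001,0,0],[0,0,0],0],[[-0.001,0,0],[0,0,0],0],[[-0.001,0,0],[0,0,0],0],[[-0.001,0,0],[0,0,0],0],[[-0.001,0,0],[0,0,0],0],[[-0.001,0,0],[0,0,0],0]])

```text
clock: 16.38
ee_pos: [0.5167, -0.075, 0.0498]
tool_rot: [-0.003, 0.013, 1.0, 0.0]
ft_force: [-10.1, 2.4, 4.9]
grip_width: 0.024
gripper_force: 59.1
```

Pressing at about 10 N. For certainty I'll also hold with the handle slightly lower in the vee.

play_rows(plan=[[[0,0,0.0003],[0,0,0],0],[[-0.0004,0,0.0006],[0,0,0],0],[[-0.0004,0,0.0006],[0,0,0],0],[[-0.0004,0,0.0006],[0,0,0],0],[[-0.0004,0,0.0006],[0,0,0],0],[[-0.0004,0,0.0006],[0,0,0],0],[[-0.0004,0,0.0006],[0,0,0],0],[[-0.0004,0,0.0006],[0,0,0],0],[[-0.0004,0,0.0006],[0,0,0],0],[[-0.0004,0,0.0006],[0,0,0],0],[[-0.0004,0,0.0006],[0,0,0],0],[[-0.0004,0,0.0006],[0,0,0],0],[[-0.0004,0,0.0006],[0,0,0],0],[[-0.0004,0,0.0006],[0,0,0],0],[[-0.0004,0,0.0006],[0,0,0],0]])

```text
clock: 17.63
ee_pos: [0.5167, -0.0749, 0.0496]
tool_rot: [-0.003, 0.013, 1.0, 0.0]
ft_force: [-12.4, 1.2, 10.5]
grip_width: 0.0241
gripper_force: 60.1
```

The handle is seated (stiff vertically) and pressed. I'll ease off the load, keeping a slight push, then release and rise.

play_rows(plan=[[[0.0005,0,-0.0005],[0,0,0],0],[[0.0015,0,-0.0008],[0,0,0],0],[[0.002,0,-0.0009],[0,0,0],0],[[0.002,0,-0.0009],[0,0,0],0],[[0.002,0,-0.0009],[0,0,0],0]])

```text
clock: 18.05
ee_pos: [0.5167, -0.075, 0.0503]
tool_rot: [-0.001, 0.012, 1.0, 0.0]
ft_force: [-6.0, 0.1, -0.9]
grip_width: 0.0242
gripper_force: 58.8
```

play_rows(plan=[[[0,0,0],[0,0,0],0.4],[[0,0,0],[0,0,0],0.8],[[0,0,0],[0,0,0],0.8],[[0,0,0],[0,0,0],0.8],[[0,0,0],[0,0,0],0.8],[[0,0,-0.02],[0,0,0],0.8],[[0,0,-0.05],[0,0,0],0.8],[[0.02,0,-0.09],[0,0,0],0.8],[[0.03,0,-0.13],[0,0,0],0.8],[[0.03,0,-0.17],[0,0,0],1],[[0.03,0,-0.17],[0,0,0],1],[[0.03,0,-0.17],[0,0,0],1],[[0.03,0,-0.17],[0,0,0],1],[[0.03,0,-0.17],[0,0,0],1]])

```text
clock: 19.22
ee_pos: [0.4875, -0.0742, 0.2196]
tool_rot: [-0.001, 0.012, 1.0, 0.0]
ft_force: [-0.3, 0.1, 0.1]
grip_width: 0.0854
gripper_force: 0.0
```

```bash
python3 - <<'E'
from h import *
o=bot.get_obs();print(o['clock'],o['ee_pos'],o['ft_force'])
cv2.imwrite('pics/w8.png',imaging.camera('wrist')[:,:,::-1])
im=cv2.imread('pics/w8.png')[80:340,160:420]
cv2.imwrite('pics/w8c.png',cv2.resize(im,None,fx=2.3,fy=2.3,interpolation=cv2.INTER_CUBIC))
E
```

```text
19.2167 [ 0.48751867 -0.0742094   0.21956657] [-0.26500657  0.09985016  0.0624155 ]
```

View pics/w8c.png

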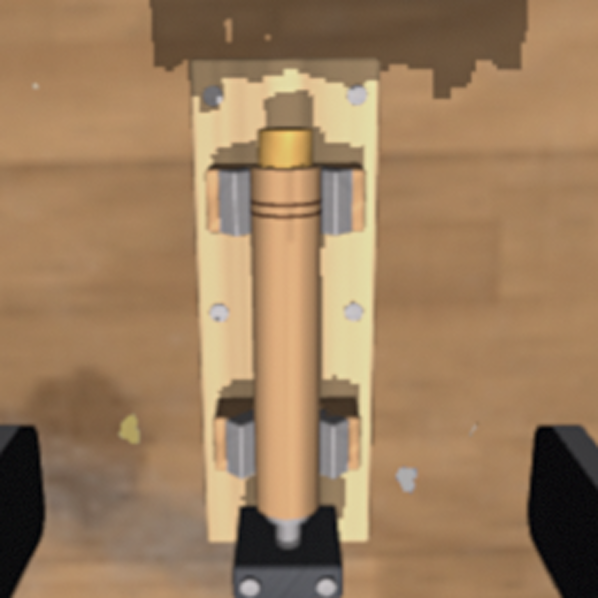

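The handle lies centred in both saddles with its plain end covering the pin head at (287,518). The fingers are clear, so I'm handing it in.

```bash
python3 -c "
from plant import bot
print(bot.close_job())"
```

```text
the job is handed in; nothing more can be done
None
```

I laid the handle in the V-jig, pressed it on the pin at about 10–12 N (wrist reading) for over 2 s, and released it lying home; the job is handed in, no verdict was returned, and I viewed 11 pictures, one over the limit of 10.

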